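Set the click selector under the guard of a microscope lamp unit

TASK

Someone left the amber jar standing on the microscope's lamp unit, in the way of its hinged clear guard: stand the jar upright in the steel tray, then swing the guard fully back. Turn the selector knob back anticlockwise to its end stop, count exactly four clicks clockwise from there, leave it on that click, and swing the guard fully shut again. Do not knock the microscope or disturb the other things.

Things in the scene. Friction and masses are not known exactly. Their poses are not given: they have to be found in the camera images.
- unit: White lamp unit, fixed, 150 mm wide (y). Origin at bench level; x points from its front to its back, z up. In this frame the grey panel slopes up to the back at 22 deg from level: lower edge x -100, z 35 mm, upper edge x 39, z 91 mm; its outward normal leans 22 deg from vertical to the front. Behind it a housing, x 39 to 159 mm, flat top at z 138 mm. The knob's axis meets the panel at x -21.2, y 0, z 66.8 mm.
- selector (a joint): Angle (rad) of the knob about the panel's normal: 0 at the anticlockwise end stop, growing clockwise (looking at the panel) to 3.67. A click every 30 deg (0.5236 rad), the stop being position 0; about 0.14 N m to leave a click, then it springs into the next. Four clicks from the stop is 2.094. It starts 1, 2 or 3 clicks from the stop.
- selector_grip (a point): Grip point on the knob's axis, 37 mm out from the panel. Black knob: bar grip 42 mm long, 14 mm wide, from 14 to 44 mm out, on a disc of 44 mm diameter. z points out of the panel, x along the bar; at joint 0 the bar runs straight up the slope. A white mark on the bar's top towards its -x end is the pointer; eight white ticks on the panel show the positions.
- guard (a joint): Angle (rad) of the clear guard plate (132 x 140 x 5 mm) over the knob: 0 shut (parallel to the panel, 49 mm out from it), growing as its lower edge swings up and back; 1.95 upright, 2.33 fully back at its stop. Starts at 0 to 0.25. Friction (about 0.09 N m) keeps it where it is left. The jar on the housing would stop it at about 2.0 to 2.1.
- guard_hinge (a point): Middle of the guard's hinge line, on the unit at x 39, y 0, z 144 mm; axes as the unit's, the hinge line runs along y.
- guard_left (a point): Centre of the left stub (unit's +y side) of the guard's bar. The round steel bar, 12 mm thick, runs along the guard's free edge, parallel to the hinge line and 130 mm from it, and sticks out 45 mm past the plate each side, beyond the unit's sides. This point lies on its axis 97 mm from the middle, 27 mm beyond the plate. Shut, it is 95 mm above the bench.
- guard_right (a point): Same for the right stub (unit's -y side).
- jar: Amber glass jar with lid, 44 mm in diameter, 70 mm high (full width up to 40 mm), 0.1 to 0.16 kg, standing on the unit's flat top close behind the guard hinge. Origin: centre of its underside, z up.
- tray: Open steel tray on the bench, fixed, 120 (its x) by 160 (its y) mm, walls 4 mm thick and 15 mm high, floor 4 mm thick. Origin: centre of its underside. Left or right of the unit, the microscope on the other side.
- oil: Small slim amber bottle with black cap, 30 mm in diameter, 75 mm high, standing in the tray; leave alone. Origin: centre of its underside.
- microscope: White microscope, fixed, base 220 (x) by 170 (y) mm, 385 mm high; leave alone. Eyepieces to its -x, reaching 110 mm from the origin. Origin: bench level, centre of the base.
- mouse: Black computer mouse, 105 x 60 x 33 mm, on the bench before the unit; leave alone. Origin: centre of its underside.
- rack: Grey block with six capped vials, 50 (x) x 90 (y) mm, 66 mm high, on the bench before the unit; leave alone. Origin: centre of its underside.
Mind the look-alikes: they are no part of the job. Several things have the shape of the tray; the one meant has the colours described above.

How it is judged (in metres and radians):
On the way, in this order (a step that is already met when the one before it is completed fails the run):
1. the jar stands upright in the tray (x of jar in the frame of tray between -0.06 and 0.06 m and y of jar in the frame of tray between -0.08 and 0.08 m and z of jar in the frame of tray below 0.012 m and angle between jar's own z axis and vertical below 0.15 rad and contact force between jar and the fingers below 0.2 N), for 0.2 s.
2. the guard is swung fully back (within 0.13 rad of its stop) (value of joint guard above 2.2 rad), for 0.2 s.
3. the selector is turned back to its end stop (value of joint selector below 0.13 rad), for 0.1 s.
4. the selector is at the fourth click from the stop, with the guard still open (value of joint selector between 1.944 and 2.244 rad and value of joint guard above 1.2 rad), for 0.2 s.
At the end, for the whole second after the job is handed in: The selector rests on the fourth click clockwise from its end stop (within 0.15 rad), the guard is shut (within 0.08 rad), and the jar stands upright and still on the tray's floor (value of joint selector between 1.944 and 2.244 rad and value of joint guard below 0.08 rad and x of jar in the frame of tray between -0.06 and 0.06 m and y of jar in the frame of tray between -0.08 and 0.08 m and z of jar in the frame of tray below 0.012 m and angle between jar's own z axis and vertical below 0.15 rad and linear speed of jar below 0.02 m/s); the robot touches nothing.
It fails at once if the jar is tipped over or dropped (angle between jar's own z axis and vertical above 0.7 rad or linear speed of jar above 1.5 m/s).
It fails at once if the oil bottle, mouse or vial rack is shoved by more than 30 mm or tipped (distance of any of oil, mouse, rack from where it was at the start of the episode above 0.03 m or angle between any of oil, rack's own z axis and vertical above 0.5 rad).
It fails at once if the microscope is knocked with more than 15 N (contact force between microscope and the arm above 15 N or contact force between microscope and the fingers above 15 N).
It also fails if it takes over 72 s, if anything falls off the work surface, if the arm or the gripper's body presses on something with over 40 N, if the wrist force passes 120 N, or if a joint passes its speed limit or range.

ROBOT

A 6-joint arm with a two-finger parallel gripper is mounted at the origin on the work surface. World frame = base frame: x ahead of the robot, y to its left, z up, the work surface at z = 0. Lengths are in mm, angles in rad, forces in N, time in s.
With the tool pointing down it reaches from about 200 to 875 mm from the base axis. Payload 3.4 kg.
Tool frame: the origin (TCP) lies at the very end of the fingers, on their centre line; the grasp point (between the pads) lies 19 mm behind it (arm.pinch_z is the distance from the TCP to the grasp point, in mm); z points along the fingers, x is the direction in which the jaws open and shut, and the axes are right-handed (so a half turn about z gives the same grasp; the last joint's range is limited). The gripper opens to 94 mm and grips with 3 to 60 N. Pads are 16 mm wide; open, the fingers measure 119 mm over their backs; the gripper's body (75 mm by 177 mm) begins 78 mm behind the grasp point.
Start: joints at [-1.334, 0.276, 1.505, -0, 1.361, -0.121], TCP at [201.375, -538.622, 205.493] pointing down, gripper open.
Joint ranges: [-2.89, 2.89], [-0.75, 2.08], [0.22, 2.7], [-1.18, 4.32], [0.11, 2.71], [-2.7, 2.7]. Speed limits (rad/s): [2.57, 2.57, 3.14, 3.14, 3.14, 3.14].

INTERFACE

Orientations are given as a rotation vector (axis times angle).
In Python, from rig import arm, viewer, workorder gives the robot as it stands.
- The arm moves only by the tool carry_out, never from a script. Its argument "rows" is a list that holds one entry, the list of rows, each a list of 7 numbers: the shift along the tool's x, y, z in m, then the turn, a rotation vector about the tool's x, y, z in rad, then the finger opening in m, from 0 to 0.094. In form: [[[x, y, z, ax, ay, az, fingers], ...]]. A call has 1 to 5 rows; each row shifts and turns the pose as measured when the row begins, along the tool's axes as they then stand; what a row does not reach is not made up. A row lasts 1/8 s, in which the tool goes at most 62.5 mm and 10.7 degrees, less where a joint would pass 70% of its speed; a pose out of reach is approached as far as the arm can. A call is refused whole if a number of a shift passes 0.0625 or a number of a turn 0.188, either way. A call with a gripper value outside its range is refused whole. The fingers move at their own pace and stop on an object; "grip_force" is the grip in N (left out, the last holds). Time passes only in rows, so rows that do not move let the fingers close. It gives the time, the measured TCP pose, the force and the opening at its end, in the units of the state.
- arm.state(): the state, without advancing time (a new reading comes with each control period).
- viewer.snapshot(name): name is "side" or "top"; returns a dict with "img" (420x560x3 uint8, red, green, blue), "depth" (420x560 float32, mm along the optical axis (not along the pixel's ray), 0 where there is no reading), "vertical_fov" (degrees; the focal length in pixels is half the picture's height over the tangent of half this angle, whatever the lens; pixels are square), "cx", "cy" (the principal point, pixels), "R" (3x3) and "t" (3): a world point X has camera coordinates R X + t. Camera axes: x right, y down, z forward; pixel columns grow to the right and rows downward; lengths in mm; the calibration is good to about 2 mm. A picture is of the moment at which its call begins.
- workorder.job_done(): hands the job in, once; it reports no verdict.
The state is a dict: "time": time; "joint_pos": joint angles; "dq": joint speeds; "joint_torque": joint torques, N m; "eef_pos": TCP position; "orientation": TCP orientation; "ft_force": force on the tool from outside, world axes, zero at the start; "moment": the same for the moment, N m; "grip_width": finger opening in mm.
Only numpy, scipy, OpenCV 4.12 (cv2) and the standard library are available. Lean on these libraries where they do the work, as an engineer would, in place of code of your own. Each camera call takes 0.05 s, during which the arm holds its last target. There are 200 camera calls.

## Working session

There is one attempt and no reset: what is moved stays moved. The work goes in short steps, Python scripts to look and compute and a tool call to move; the robot and the scene stay as the last step left them, time stands still between calls to the robot, and variables do not carry over. Pictures are saved under pics/ and viewed, about 8 in all and at most 12, crops included, and the job is handed in when it is done.

Besides the shell and the picture viewer there is one more tool, called after ">>>" as name([rows], argument=value, ...), one row to a line, values as JSON. carry_out: Moves the arm, as the interface text tells. Its arguments: {"type":"object","properties":{"rows":{"type":"array","items":{"type":"array","items":{"type":"array","items":{"type":"number"}}}},"grip_force":{"type":"number"}},"required":["rows"]}

```bash
mkdir -p pics; ls; cat > h.py <<'E'
import numpy as np,cv2
from rig import arm,viewer,workorder
from scipy.spatial.transform import Rotation as Rn
def snap(n,save=None):
    s=viewer.snapshot(n); 
    if save: cv2.imwrite('pics/'+save,s['img'][:,:,::-1]); np.savez('pics/'+save+'.npz',**s)
    return s
def pts(s):
    f=s['img'].shape[0]/2/np.tan(np.radians(s['vertical_fov'])/2)
    v,u=np.indices(s['depth'].shape); d=np.asarray(s['depth'],float)
    c=np.stack([(u-s['cx'])/f*d,(v-s['cy'])/f*d,d],-1)
    P=(c-np.array(s['t']))@np.array(s['R']); P[d==0]=np.nan
    return P
E
python3 - <<'E'
from h import *
for n in('side','top'):
    s=snap(n,n+'1.png'); P=pts(s); print(n,s['vertical_fov'],-np.array(s['R']).T@s['t'],np.isnan(P).mean())
print(arm.state())
a=cv2.imread('pics/side1.png');b=cv2.imread('pics/top1.png')
E
```

```text
pics
side 43.41691870066614 [ 478.15111417 -832.25091166 1081.90506784] 0.004136904761904762
top 51.30498969956229 [ 375.57713325  -27.74250826 1140.53159711] 0.003754251700680272
{'time': 0.1, 'joint_pos': array([-1.33401553e+00,  2.76517327e-01,  1.50597964e+00,  9.09957701e-06,
        1.36071720e+00, -1.20969794e-01]), 'dq': array([-0.00222033, -0.00095852, -0.00287258,  0.0017794 , -0.00176431,
        0.00156392]), 'joint_torque': array([ 1.73501259e-03, -4.05454445e+01, -2.37779957e+01,  7.02071772e-02,
        2.99404864e-02, -4.31294893e-05]), 'eef_pos': array([ 201.24176893, -538.09470569,  204.71019869]), 'orientation': array([-2.58034886e+00,  1.79013542e+00,  1.89231394e-03]), 'ft_force': array([ 0.46331157,  0.22736327, -0.14266556]), 'moment': array([ 0.02143455, -0.01208373, -0.00907262]), 'grip_width': 93.76758854500727}
```

View pics/side1.png

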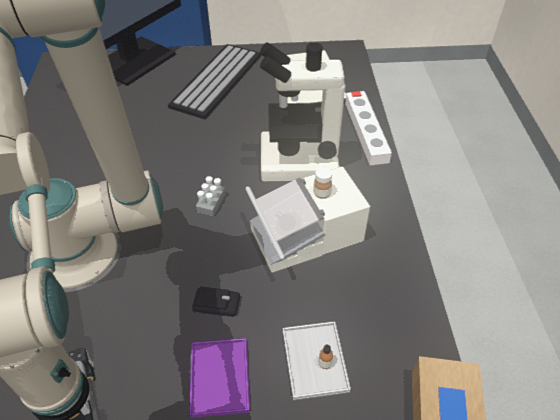

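View pics/top1.png

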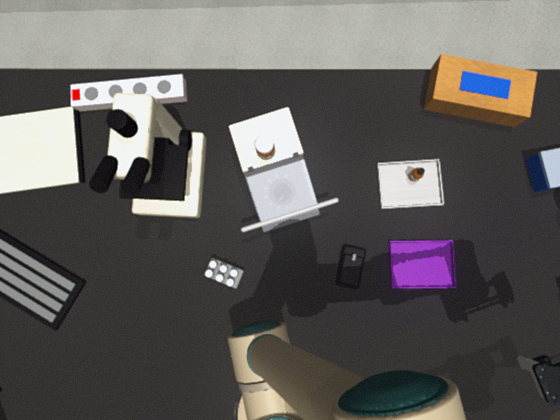

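Top view shows the unit at about (275,170), the jar at (264,146), the steel tray at (410,184) with the oil at (417,174), and the rack at (223,272). The mouse is at (350,266) and the microscope on the left. The purple tray is the look-alike.

```bash
python3 - <<'E'
from h import *
s=dict(np.load('pics/top1.png.npz')); P=pts(s)
def reg(u0,u1,v0,v1,z0,z1):
    m=np.zeros(P.shape[:2],bool); m[v0:v1,u0:u1]=1
    return m&(P[...,2]>z0)&(P[...,2]<z1)
def rect(m,n):
    q=P[m]; r=cv2.minAreaRect(q[:,:2].astype(np.float32)); print(n,len(q),'z',np.round(np.median(q[:,2]),1),np.round(r[0],1),np.round(r[1],1),round(r[2],1)); print(np.round(cv2.boxPoints(r),0).tolist()); return r
m=reg(225,305,105,185,132,142); m=cv2.morphologyEx(m.astype(np.uint8),cv2.MORPH_OPEN,np.ones((3,3)))>0
rect(m,'housing')
m=reg(235,290,120,180,195,230); q=P[m];print('jar top',len(q),q.mean(0),(q.max(0)+q.min(0))/2,q.max(0),q.min(0))
rect(reg(372,450,150,215,2,25),'tray')
rect(reg(372,450,150,215,10,25),'trayrim')
q=P[reg(400,435,160,190,60,95)];print('oil',q.mean(0),len(q))
rect(reg(195,250,250,295,40,90),'rack')
rect(reg(330,370,240,290,8,50),'mouse')
rect(reg(125,210,125,220,10,40),'mic base')
q=P[reg(85,215,75,220,40,420)];print('mic',q.min(0),q.max(0))
# bar profile
for u in range(240,342,8):
    v=np.arange(190,240); k=np.nanargmax(P[190:240,u,2]); print(u,190+k,np.round(P[190+k,u]),end=';')
E
```

```text
housing 2976 z 138.4 [636.2  32.6] [172.7 150. ] 18.6
[[530.0, 76.0], [578.0, -66.0], [742.0, -11.0], [694.0, 131.0]]
jar top 273 [629.31920221  39.06766067 207.74523427] [630.31072503  39.0578597  204.3990297 ] [650.20144029  58.59850905 213.39426469] [610.42000977  19.51721034 195.4037947 ]
tray 3003 z 4.9 [ 586.  -333.1] [171.1 203.6] 0.2
[[500.0, -232.0], [501.0, -435.0], [672.0, -435.0], [671.0, -231.0]]
trayrim 424 z 14.8 [ 580.3 -328.4] [121.  161.1] 4.1
[[514.0, -252.0], [526.0, -413.0], [646.0, -404.0], [635.0, -244.0]]
oil [ 599.9639916  -337.28119202   75.26283014] 48
rack 285 z 66.0 [344.7 147.5] [72.2 40.7] 68.3
[[312.0, 121.0], [350.0, 106.0], [377.0, 174.0], [339.0, 189.0]]
mouse 982 z 31.2 [ 364.  -177.9] [ 68.7 104.8] 78.0
[[306.0, -201.0], [408.0, -222.0], [422.0, -155.0], [320.0, -133.0]]
mic base 262 z 25.3 [556.8 244. ] [125.8 268.1] 51.5
[[413.0, 278.0], [623.0, 111.0], [701.0, 210.0], [491.0, 377.0]]
mic [484.95150439 208.80074883  40.00367623] [861.44667686 531.72292203 386.08709087]
240 192 [554. 114.   7.];248 228 [451.  79. 117.];256 190 [539.  61. 134.];264 192 [535.  42. 134.];272 191 [537.  23. 131.];280 193 [533.   5. 129.];288 195 [529. -14. 129.];296 190 [541. -33. 128.];304 192 [537. -52. 126.];312 191 [539. -70. 125.];320 205 [508. -90. 117.];328 201 [ 517. -108.  117.];336 200 [ 519. -127.  119.];
```

```bash
cat >> h.py <<'E'
YAW=np.radians(18.6); UO=np.array([567.3,9.3,0]); RU=Rn.from_euler('z',YAW).as_matrix()
def U(x,y,z): return UO+RU@np.array([x,y,z],float)
def down(hd):  # tool down, x at heading (deg, world)
    c,s=np.cos(np.radians(hd)),np.sin(np.radians(hd)); return np.array([[c,s,0],[s,-c,0],[0,0,-1.]])
def barU(th,y=-97,r=130): a=th-np.radians(22.1); return np.array([39-r*np.cos(a),y,144+r*np.sin(a)])
def plan(p,R=None,n=None,fing=None,dz=0):
    """rows from the current pose to TCP p (world mm), orientation R"""
    st=arm.state(); R0=Rn.from_rotvec(st['orientation']).as_matrix(); R=R0 if R is None else R
    rv=Rn.from_matrix(R0.T@R).as_rotvec(); d=R0.T@(np.asarray(p)-st['eef_pos'])
    k=max(np.linalg.norm(d)/60,np.degrees(np.linalg.norm(rv))/10.3); n=n or int(np.ceil(k))
    Rp,pp=R0,st['eef_pos']
    print('t',st['time'],'pos',st['eef_pos'].round(1),'q',st['joint_pos'].round(2),'F',st['ft_force'].round(1),'w',round(st['grip_width'],1),'need rows %.1f'%k)
    for i in range(1,n+1):
        Ri=R0@Rn.from_rotvec(rv*i/n).as_matrix(); pi=st['eef_pos']+(np.asarray(p)-st['eef_pos'])*i/n
        print(np.r_[(Rp.T@(pi-pp))/1000,Rn.from_matrix(Rp.T@Ri).as_rotvec()].round(3).tolist()); Rp,pp=Ri,pi
E
python3 -c "
from h import *
plan([629.5,39,290],down(-71.4))"
```

```text
t 0.1 pos [ 201.2 -538.1  204.7] q [-1.33  0.28  1.51  0.    1.36 -0.12] F [ 0.5  0.2 -0.1] w 93.8 need rows 12.1
[-0.03, -0.046, -0.007, -0.0, 0.0, 0.003]
[-0.03, -0.046, -0.007, -0.0, 0.0, 0.003]
[-0.03, -0.046, -0.007, -0.0, 0.0, 0.003]
[-0.03, -0.046, -0.007, -0.0, 0.0, 0.003]
[-0.031, -0.046, -0.007, -0.0, 0.0, 0.003]
[-0.031, -0.046, -0.007, -0.0, 0.0, 0.003]
[-0.031, -0.046, -0.007, -0.0, 0.0, 0.003]
[-0.031, -0.046, -0.007, -0.0, 0.0, 0.003]
[-0.031, -0.046, -0.007, -0.0, 0.0, 0.003]
[-0.031, -0.046, -0.007, -0.0, 0.0, 0.003]
[-0.031, -0.046, -0.007, -0.0, 0.0, 0.003]
[-0.031, -0.046, -0.007, -0.0, 0.0, 0.003]
[-0.031, -0.045, -0.007, -0.0, 0.0, 0.003]
```

>>> carry_out([
  [[-0.03, -0.045, -0.02, 0, 0, 0.003, 0.09], [-0.03, -0.046, -0.02, 0, 0, 0.003, 0.09], [-0.03, -0.046, -0.015, 0, 0, 0.003, 0.09], [-0.03, -0.046, -0.015, 0, 0, 0.003, 0.09], [-0.03, -0.046, -0.01, 0, 0, 0.003, 0.09]],
])

```text
time: 0.72
eef_pos: [367.0, -315.0, 283.7]
orientation: [-2.556, 1.819, 0.009]
ft_force: [0.1, -0.2, -0.1]
grip_width: 90.2
```

>>> carry_out([
  [[-0.03, -0.046, -0.005, 0, 0, 0.003, 0.09], [-0.03, -0.046, 0, 0, 0, 0.003, 0.09], [-0.03, -0.046, 0, 0, 0, 0.003, 0.09], [-0.03, -0.046, 0, 0, 0, 0.003, 0.09], [-0.03, -0.046, 0, 0, 0, 0.003, 0.09]],
])

```text
time: 1.35
eef_pos: [540.6, -91.1, 290.0]
orientation: [-2.542, 1.839, 0.008]
ft_force: [0.9, 0.1, 0.2]
grip_width: 90.1
```

```bash
python3 -c "
from h import *
plan([629.5,39,280],down(-71.4))"
```

```text
t 1.35 pos [540.6 -91.1 290. ] q [-0.3   0.2   1.4   0.01  1.54  0.96] F [0.9 0.1 0.2] w 90.1 need rows 2.6
[-0.032, -0.042, 0.004, -0.0, 0.002, -0.002]
[-0.032, -0.042, 0.003, -0.0, 0.002, -0.002]
[-0.032, -0.042, 0.003, -0.0, 0.002, -0.002]
```

>>> carry_out([
  [[-0.032, -0.042, 0.004, 0, 0.002, -0.002, 0.09], [-0.032, -0.042, 0.004, 0, 0.002, -0.002, 0.09], [-0.032, -0.042, 0.003, 0, 0.002, -0.002, 0.09], [0, 0, 0.04, 0, 0, 0, 0.09], [0, 0, 0, 0, 0, 0, 0.09]],
])

```text
time: 1.98
eef_pos: [633.6, 48.9, 234.8]
orientation: [2.555, -1.825, -0.005]
ft_force: [-0.3, -0.3, 0.6]
grip_width: 89.9
```

```bash
python3 -c "
from h import *
s=snap('side','side2.png')
cv2.imwrite('pics/side2c.png',cv2.resize(s['img'][100:300,200:420,::-1],None,fx=3,fy=3)[:600,:660])
plan([629.5,39,152],down(-71.4))"
```

```text
t 2.025 pos [635.4  48.8 237.5] q [-0.03  0.36  1.31  0.    1.48  1.21] F [ 0.2 -0.1 -0.5] w 89.6 need rows 1.4
[0.004, 0.004, 0.043, -0.001, 0.0, 0.003]
[0.004, 0.004, 0.043, -0.001, 0.0, 0.003]
```

View pics/side2c.png

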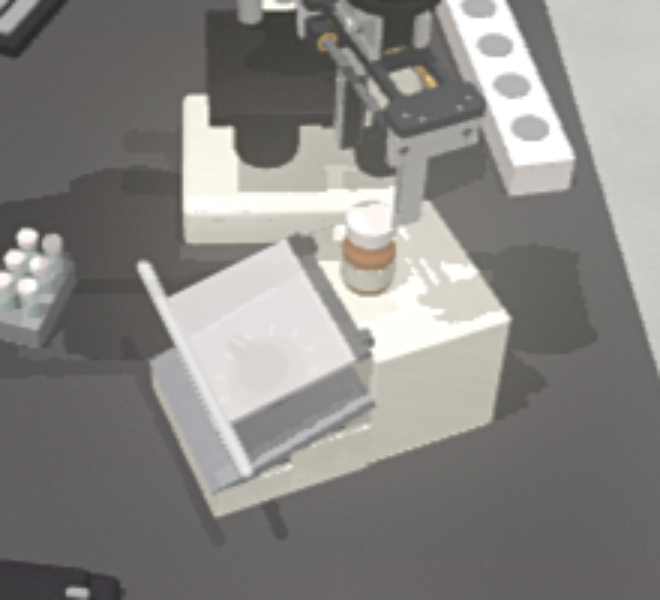

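Picture 3: the gripper hangs over the jar with its near finger at (408,200), and the jar is at (368,250). I centre it, then go down.

>>> carry_out([
  [[0.008, 0.008, 0, -0.001, 0, 0.006, 0.09], [0, 0, 0, 0, 0, 0, 0.09], [0, 0, 0.035, 0, 0, 0, 0.09], [0, 0, 0.035, 0, 0, 0, 0.09], [0, 0, 0, 0, 0, 0, 0.09]],
])

```text
time: 2.65
eef_pos: [634.0, 33.8, 175.0]
orientation: [-2.538, 1.837, -0.021]
ft_force: [-0.1, 0.6, 0.8]
grip_width: 90.1
```

```bash
python3 -c "
from h import *
plan([629.5,39,152],down(-71.4))"
```

```text
t 2.65 pos [634.   33.8 175. ] q [-0.06  0.37  1.44  0.    1.32  1.2 ] F [-0.1  0.6  0.8] w 90.1 need rows 0.4
[-0.006, 0.003, 0.023, -0.015, -0.006, -0.007]
```

>>> carry_out([
  [[-0.006, 0.002, 0.012, -0.015, -0.006, -0.007, 0.09], [0, 0, 0.008, 0, 0, 0, 0.09], [0, 0, 0, 0, 0, 0, 0.09], [0, 0, 0, 0, 0, 0, 0.09]],
])

```text
time: 3.15
eef_pos: [633.1, 38.7, 158.8]
orientation: [-2.547, 1.831, -0.009]
ft_force: [0.2, -0.4, 0.2]
grip_width: 89.9
```

```bash
python3 -c "
from h import *
plan([629.5,39,152],down(-71.4))"
```

```text
t 3.15 pos [633.1  38.7 158.8] q [-0.05  0.39  1.45  0.    1.29  1.2 ] F [ 0.2 -0.4  0.2] w 89.9 need rows 0.1
[-0.001, 0.003, 0.007, -0.007, -0.002, -0.0]
```

>>> carry_out([
  [[-0.001, 0.003, 0.007, -0.005, -0.002, 0, 0.09], [0, 0, 0.001, 0, 0, 0, 0.045], [0, 0, 0, 0, 0, 0, 0.03], [0, 0, 0, 0, 0, 0, 0.03], [0, 0, 0, 0, 0, 0, 0.03]],
], grip_force=20)

```text
time: 3.78
eef_pos: [630.1, 38.7, 150.9]
orientation: [-2.549, 1.832, -0.003]
ft_force: [-0.9, 0.6, -0.1]
grip_width: 53.3
```

>>> carry_out([
  [[0, 0, 0, 0, 0, 0, 0.03], [0, 0, 0, 0, 0, 0, 0.03], [0, 0, -0.01, 0, 0, 0, 0.03], [0, 0, -0.02, 0, 0, 0, 0.03]],
])

```text
time: 4.28
eef_pos: [628.6, 38.7, 180.1]
orientation: [2.551, -1.833, -0.003]
ft_force: [0.5, 0.1, -1.5]
grip_width: 43.1
```

```bash
python3 -c "
from h import *
plan([629.5,39,152],down(-71.4))
plan([577,-285,165],down(0))"
```

```text
t 4.275 pos [628.6  38.7 180.1] q [-0.05  0.37  1.42  0.    1.35  1.2 ] F [ 0.5  0.1 -1.5] w 43.1 need rows 0.5
[0.0, -0.001, 0.028, 0.002, 0.001, -0.0]
t 4.275 pos [628.6  38.7 180.1] q [-0.05  0.37  1.42  0.    1.35  1.2 ] F [ 0.5  0.1 -1.5] w 43.1 need rows 6.9
[0.041, 0.022, 0.002, 0.0, 0.0, -0.178]
[0.037, 0.029, 0.002, 0.0, 0.0, -0.178]
[0.031, 0.035, 0.002, 0.0, 0.0, -0.178]
[0.025, 0.04, 0.002, 0.0, 0.0, -0.178]
[0.017, 0.044, 0.002, 0.0, 0.0, -0.178]
[0.009, 0.046, 0.002, 0.0, 0.0, -0.178]
[0.001, 0.047, 0.002, 0.0, 0.0, -0.178]
```

>>> carry_out([
  [[0.035, 0.02, -0.012, 0, 0, -0.15, 0.03], [0.037, 0.029, -0.006, 0, 0, -0.178, 0.03], [0.031, 0.035, 0, 0, 0, -0.178, 0.03], [0.025, 0.04, 0, 0, 0, -0.178, 0.03], [0.017, 0.044, 0, 0, 0, -0.178, 0.03]],
])

```text
time: 4.9
eef_pos: [590.1, -188.8, 203.4]
orientation: [-3.093, 0.545, -0.01]
ft_force: [0.5, 0.6, -0.9]
grip_width: 43.5
```

```bash
python3 -c "
from h import *
plan([577,-285,165],down(0))"
```

```text
t 4.9 pos [ 590.1 -188.8  203.4] q [-0.42  0.34  1.41  0.    1.38 -0.08] F [ 0.5  0.6 -0.9] w 43.5 need rows 1.9
[0.01, 0.047, 0.019, -0.001, -0.003, -0.174]
[0.002, 0.049, 0.019, -0.001, -0.003, -0.174]
```

>>> carry_out([
  [[0.012, 0.04, 0.015, 0, -0.002, -0.17, 0.03], [0.004, 0.03, 0.02, 0, -0.002, -0.12, 0.03], [0, 0.01, 0.015, 0, 0, -0.03, 0.03], [0, 0, 0, 0, 0, 0, 0.03], [0, 0, 0, 0, 0, 0, 0.03]],
])

```text
time: 5.52
eef_pos: [585.9, -278.0, 155.6]
orientation: [3.139, -0.037, 0.01]
ft_force: [-0.4, 0.5, -1.6]
grip_width: 43.4
```

```bash
python3 -c "
from h import *
s=snap('top','top3.png'); 
plan([577,-285,60],down(0))"
```

```text
t 5.575 pos [ 585.9 -277.9  155.6] q [-0.55  0.41  1.42  0.    1.3  -0.53] F [ 0.1 -0.6 -0.8] w 43.5 need rows 1.6
[-0.005, 0.004, 0.048, 0.001, -0.003, -0.012]
[-0.005, 0.004, 0.048, 0.001, -0.003, -0.012]
```

>>> carry_out([
  [[-0.008, 0.006, 0.03, 0, -0.004, -0.02, 0.03], [0, 0, 0.045, 0, 0, 0, 0.03], [0, 0, 0.03, 0, 0, 0, 0.03], [0, 0, 0, 0, 0, 0, 0.03], [0, 0, 0, 0, 0, 0, 0.03]],
])

```text
time: 6.2
eef_pos: [583.5, -282.4, 55.5]
orientation: [3.134, 0.002, 0.02]
ft_force: [0.1, -0.6, -1.0]
grip_width: 43.2
```

```bash
python3 -c "
from h import *
plan([577,-285,17.5],down(0))"
```

```text
t 6.2 pos [ 583.5 -282.4   55.5] q [-0.56  0.48  1.57  0.    1.07 -0.56] F [ 0.1 -0.6 -1. ] w 43.2 need rows 0.6
[-0.007, 0.002, 0.038, 0.008, -0.013, 0.002]
```

>>> carry_out([
  [[-0.005, 0.002, 0.015, 0.006, -0.012, 0, 0.03], [0, 0, 0.015, 0, 0, 0, 0.03], [0, 0, 0.006, 0, 0, 0, 0.03], [0, 0, 0, 0, 0, 0, 0.03]],
])

```text
time: 6.7
eef_pos: [580.2, -285.5, 20.2]
orientation: [3.137, 0.003, 0.007]
ft_force: [-0.5, -0.2, -1.5]
grip_width: 43.5
```

```bash
python3 -c "
from h import *
plan([577,-285,17.5],down(0))"
```

```text
t 6.7 pos [ 580.2 -285.5   20.2] q [-0.56  0.52  1.6  -0.    1.01 -0.57] F [-0.5 -0.2 -1.5] w 43.5 need rows 0.1
[-0.003, -0.001, 0.003, 0.004, -0.004, 0.002]
```

>>> carry_out([
  [[0, 0, 0.003, 0.003, -0.003, 0, 0.03], [0, 0, 0.001, 0, 0, 0, 0.03], [0, 0, 0, 0, 0, 0, 0.062], [0, 0, 0, 0, 0, 0, 0.062], [0, 0, 0, 0, 0, 0, 0.062]],
])

```text
time: 7.32
eef_pos: [581.4, -286.3, 17.7]
orientation: [3.139, 0.003, 0.007]
ft_force: [-0.4, 0.4, 0.4]
grip_width: 61.8
```

>>> carry_out([
  [[0, 0, -0.02, 0, 0, 0, 0.062], [0, 0, -0.05, 0, 0, 0, 0.062], [0, 0, -0.05, 0, 0, 0, 0.062], [0, 0, -0.05, 0, 0, 0, 0.062], [-0.03, -0.04, -0.03, 0, 0, 0, 0.05]],
])

```text
time: 7.95
eef_pos: [550.7, -246.7, 219.3]
orientation: [-3.142, 0.001, 0.001]
ft_force: [0.1, 0.3, -0.0]
grip_width: 55.6
```

```bash
python3 - <<'E'
from h import *
s=snap('top','top4.png'); P=pts(s)
z=P[...,2]; m=np.zeros(z.shape,bool); m[140:220,375:450]=1
hsv=cv2.cvtColor(s['img'],cv2.COLOR_RGB2HSV)
cv2.imwrite('pics/top4c.png',cv2.resize(s['img'][80:280,220:480,::-1],None,fx=3,fy=3))
q=P[m&(z>68)&(z<80)]; print('jar/oil top',q.mean(0),q.min(0),q.max(0),len(q))
b=U(*barU(0.13)); print('bar',b)
plan([b[0],b[1],180],down(18.6))
E
```

```text
<stdin>:6: RuntimeWarning: Mean of empty slice.
  ret = um.true_divide(
Traceback (most recent call last):
ValueError: zero-size array to reduction operation minimum which has no identity
```

View pics/top4c.png

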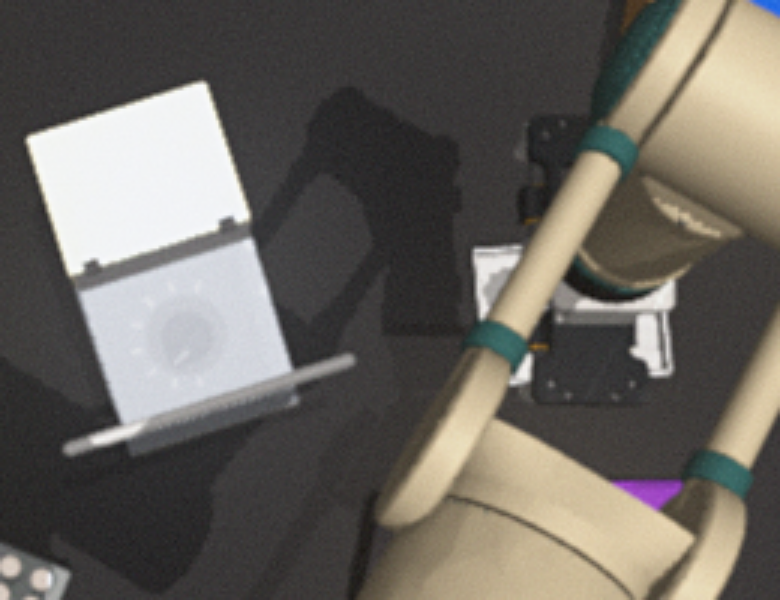

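Picture 4: the unit is clear of the jar, and the arm hides the tray. The guard bar runs from crop (70,448) to (350,360). Next I go above the right stub.

```bash
python3 - <<'E'
from h import *
b=U(*barU(0.13)); print('bar',b)
s=dict(np.load('pics/top4.png.npz')); P=pts(s); z=P[...,2]
v,u=np.indices(z.shape); m=(u>316)&(u<340)&(v>195)&(v<212)&(z>105)&(z<130)
q=P[m]; print('stub pts',len(q),q.mean(0).round(1),q.max(0).round(1),q.min(0).round(1), ((q-UO)@RU).mean(0))
plan([b[0],b[1],180],down(18.6))
E
```

```text
bar [ 515.99866779 -110.3104832   111.11781324]
stub pts 113 [ 514.  -106.1  115.2] [525.1 -82.6 120.4] [ 500.7 -132.5  109.5] [-87.311194   -92.33246109 115.19983785]
t 8.0 pos [ 546.4 -240.2  223.6] q [-0.53  0.3   1.42  0.    1.42 -0.54] F [-3.9  4.5  1.7] w 51.8 need rows 2.3
[-0.01, -0.043, 0.015, -0.001, 0.0, -0.107]
[-0.005, -0.044, 0.015, -0.001, 0.0, -0.107]
[-0.001, -0.044, 0.015, -0.001, 0.0, -0.107]
```

>>> carry_out([
  [[-0.01, -0.04, 0.015, 0, 0, -0.107, 0.05], [-0.005, -0.044, 0.015, 0, 0, -0.107, 0.05], [0, -0.03, 0.01, 0, 0, -0.08, 0.05], [0, 0, 0, 0, 0, 0, 0.05], [0, 0, 0, 0, 0, 0, 0.05]],
])

```text
time: 8.62
eef_pos: [519.5, -125.1, 185.7]
orientation: [3.104, 0.477, 0.008]
ft_force: [-0.4, -1.2, -0.4]
grip_width: 50.1
```

```bash
python3 - <<'E'
from h import *
b=U(*barU(0.13)); plan([b[0],b[1],92],down(18.6))
s=snap('top','top5.png'); P=pts(s);z=P[...,2]; m=np.zeros(z.shape,bool); m[140:220,375:450]=1
q=P[m&(z>62)&(z<90)]
c=cv2.connectedComponentsWithStats((m&(z>55)&(z<90)).astype(np.uint8))
for i in range(1,c[0]):
    q=P[c[1]==i]; print(len(q),((q.min(0)+q.max(0))/2).round(1),q.max(0).round(1))
E
```

```text
t 8.625 pos [ 519.5 -125.1  185.7] q [-0.37  0.22  1.63  0.    1.28 -0.67] F [-0.4 -1.2 -0.4] w 50.1 need rows 1.6
[0.0, -0.008, 0.047, 0.001, -0.003, -0.01]
[0.0, -0.008, 0.047, 0.001, -0.003, -0.01]
37 [ 598.8 -341.9   69.2] [ 606.8 -334.7   82.9]
```

>>> carry_out([
  [[0.001, -0.012, 0.02, 0, -0.003, -0.015, 0.05], [0, -0.002, 0.03, 0, 0, 0, 0.05], [0, 0, 0.03, 0, 0, 0, 0.05], [0, 0, 0.005, 0, 0, 0, 0.05], [0, 0, 0, 0, 0, 0, 0.05]],
])

```text
time: 9.3
eef_pos: [521.7, -118.3, 101.0]
orientation: [3.097, 0.487, 0.014]
ft_force: [0.5, 0.1, 0.7]
grip_width: 50.1
```

```bash
python3 - <<'E'
from h import *
b=U(*barU(0.13)); plan([b[0],b[1],92],down(18.6))
s=snap('side','side5.png'); cv2.imwrite('pics/side5c.png',cv2.resize(s['img'][160:410,230:400,::-1],None,fx=2.4,fy=2.4))
E
```

```text
t 9.3 pos [ 521.7 -118.3  101. ] q [-0.35  0.29  1.76 -0.    1.08 -0.66] F [0.5 0.1 0.7] w 50.1 need rows 0.2
[-0.003, -0.009, 0.009, 0.008, -0.008, -0.013]
```

View pics/side5c.png

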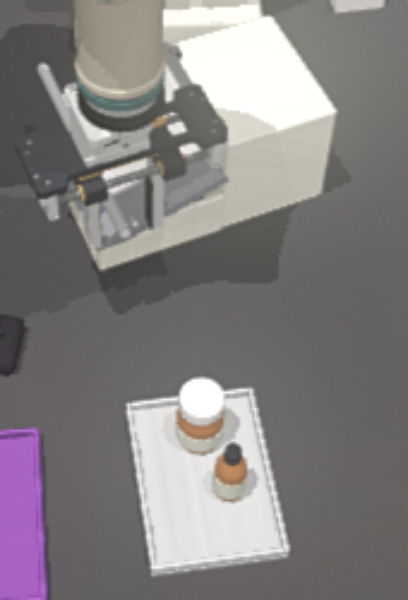

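Picture 5: the jar stands upright in the tray at crop (200,415) beside the oil at (230,475). The bar stub is at (125,230), between the open fingers.

>>> carry_out([
  [[-0.003, -0.008, 0.006, 0.008, -0.008, -0.013, 0.05], [0, 0, 0.003, 0, 0, 0, 0.03], [0, 0, 0, 0, 0, 0, 0.005], [0, 0, 0, 0, 0, 0, 0.005], [0, 0, 0, 0, 0, 0, 0.005]],
], grip_force=15)

```text
time: 9.98
eef_pos: [518.0, -112.0, 94.3]
orientation: [3.098, 0.509, 0.006]
ft_force: [-1.1, -1.6, -0.4]
grip_width: 13.1
```

>>> carry_out([
  [[0, 0, 0, 0, 0, 0, 0.005], [0, 0, 0, 0, 0, 0, 0.005], [0, 0, 0, 0, 0, 0, 0.005]],
])

```text
time: 10.35
eef_pos: [517.2, -112.2, 94.1]
orientation: [3.098, 0.509, 0.003]
ft_force: [-1.0, -0.3, -0.1]
grip_width: 11.2
```

```bash
cat >> h.py <<'E'
def arc(th1,n,R=None):
    st=arm.state(); R0=Rn.from_rotvec(st['orientation']).as_matrix(); R=R0
    g=RU.T@(st['eef_pos']-UO-R0@np.array([0,0,19])); d=g-[39,0,144]
    th0=np.arctan2(d[2],-d[0])+np.radians(22.1)
    print('grasp unit',g.round(1),'r',np.hypot(d[0],d[2]).round(1),'th',th0.round(3),'F',st['ft_force'].round(1),'w',round(st['grip_width'],1),'tilt',(RU.T@R0).round(2).tolist())
    t=np.linspace(th0,th1,n+1); r=np.linspace(np.hypot(d[0],d[2]),130,n+1)
    p=np.array([barU(a,0,q) for a,q in zip(t,r)]); print((np.diff(p,axis=0)@RU.T@R0/1000).round(3).tolist())
E
python3 - <<'E'
from h import *
arc(2.31,10)
E
```

```text
grasp unit [-86.3 -99.2 113.1] r 129.0 th 0.144 F [-1.  -0.3 -0.1] w 11.2 tilt [[1.0, 0.0, 0.0], [0.0, -1.0, -0.0], [0.0, 0.0, -1.0]]
[[-0.004, 0.0, -0.028], [0.002, 0.0, -0.028], [0.008, 0.0, -0.027], [0.014, 0.0, -0.024], [0.019, 0.0, -0.021], [0.023, 0.0, -0.016], [0.026, 0.0, -0.011], [0.028, 0.0, -0.005], [0.028, 0.0, 0.001], [0.027, 0.0, 0.007]]
```

>>> carry_out([
  [[-0.004, 0, -0.026, 0, 0, 0, 0.005], [0.002, 0, -0.028, 0, 0, 0, 0.005], [0.008, 0, -0.027, 0, 0, 0, 0.005], [0.014, 0, -0.024, 0, 0, 0, 0.005], [0.016, 0, -0.018, 0, 0, 0, 0.005]],
])

```text
time: 10.98
eef_pos: [541.8, -104.1, 216.9]
orientation: [3.095, 0.508, -0.034]
ft_force: [-5.6, -2.6, 1.8]
grip_width: 11.1
```

```bash
python3 - <<'E'
from h import *
arc(2.31,5)
E
```

```text
grasp unit [-60.  -99.3 235.9] r 135.1 th 1.134 F [-5.6 -2.6  1.8] w 11.1 tilt [[1.0, 0.0, -0.02], [0.0, -1.0, -0.0], [-0.02, 0.0, -1.0]]
[[0.024, 0.0, -0.02], [0.028, 0.0, -0.014], [0.03, 0.0, -0.007], [0.031, 0.0, 0.0], [0.03, 0.0, 0.007]]
```

>>> carry_out([
  [[0.026, 0, -0.018, 0, 0, 0, 0.005], [0.028, 0, -0.014, 0, 0, 0, 0.005], [0.03, 0, -0.006, 0, 0, 0, 0.005], [0.03, 0, 0, 0, 0, 0, 0.005], [0.018, 0, 0.005, 0, 0, 0, 0.005]],
])

```text
time: 11.6
eef_pos: [661.4, -64.7, 257.4]
orientation: [3.086, 0.504, -0.051]
ft_force: [-0.3, 0.4, 6.5]
grip_width: 11.4
```

```bash
python3 - <<'E'
from h import *
arc(2.31,2)
E
```

```text
grasp unit [  66.3 -100.   276.4] r 135.2 th 2.16 F [-0.3  0.4  6.5] w 11.4 tilt [[1.0, -0.0, -0.03], [-0.0, -1.0, -0.01], [-0.03, 0.01, -1.0]]
[[0.009, -0.0, 0.005], [0.009, -0.0, 0.005]]
```

>>> carry_out([
  [[0.012, 0, 0.006, 0, 0.01, 0, 0.005], [0.01, 0, 0.005, 0, 0.01, 0, 0.005], [0.003, 0, 0.002, 0, 0, 0, 0.005], [0, 0, 0, 0, 0, 0, 0.005]],
])

```text
time: 12.1
eef_pos: [681.1, -58.2, 249.9]
orientation: [3.085, 0.504, -0.03]
ft_force: [-0.1, 0.2, -2.5]
grip_width: 11.2
```

```bash
python3 - <<'E'
from h import *
arc(2.33,2)
E
```

```text
grasp unit [  86.8 -100.1  268.9] r 133.7 th 2.322 F [-0.1  0.2 -2.5] w 11.2 tilt [[1.0, -0.0, -0.02], [-0.0, -1.0, -0.01], [-0.02, 0.01, -1.0]]
[[-0.0, -0.0, 0.002], [-0.0, -0.0, 0.002]]
```

>>> carry_out([
  [[0, 0, 0, 0, 0, 0, 0.04], [0, 0, 0, 0, 0, 0, 0.05], [0, 0, 0, 0, 0, 0, 0.05], [0, 0, -0.03, 0, 0, 0, 0.05], [0, 0.02, -0.04, 0, 0, 0, 0.05]],
])

```text
time: 12.72
eef_pos: [688.1, -73.9, 315.7]
orientation: [3.09, 0.508, -0.041]
ft_force: [0.5, -0.4, 0.5]
grip_width: 49.8
```

>>> carry_out([
  [[-0.02, 0.055, 0, 0, 0, 0, 0.05], [-0.02, 0.055, 0, 0, 0, 0, 0.05], [-0.02, 0.055, 0, 0, 0, 0, 0.05]],
])

```text
time: 13.1
eef_pos: [688.0, -249.8, 322.5]
orientation: [3.085, 0.52, -0.027]
ft_force: [0.5, 0.0, -0.3]
grip_width: 49.8
```

```bash
python3 - <<'E'
from h import *
s=snap('top','top6.png'); P=pts(s)
cv2.imwrite('pics/top6c.png',cv2.resize(s['img'][100:240,220:360,::-1],None,fx=4,fy=4,interpolation=cv2.INTER_CUBIC))
st=arm.state(); print(st['eef_pos'],st['joint_pos'].round(2))
# knob expected pixel
f=210/np.tan(np.radians(s['vertical_fov'])/2)
n=np.array([-np.sin(np.radians(22)),0,np.cos(np.radians(22))])
for o in (0,44):
    X=U(*(np.array([-21.2,0,66.8])+o*n)); c=np.array(s['R'])@X+s['t']; print(o,X.round(1),(f*c[0]/c[2]+s['cx']-220)*4,(f*c[1]/c[2]+s['cy']-100)*4)
E
```

```text
[ 686.8567169  -259.62847021  321.06084169] [-0.44  0.51  0.85 -0.03  1.78 -0.77]
0 [547.2   2.5  66.8] 246.55229371127598 365.38208413636994
44 [531.6  -2.7 107.6] 253.20907372423153 380.50543928718264
```

View pics/top6c.png

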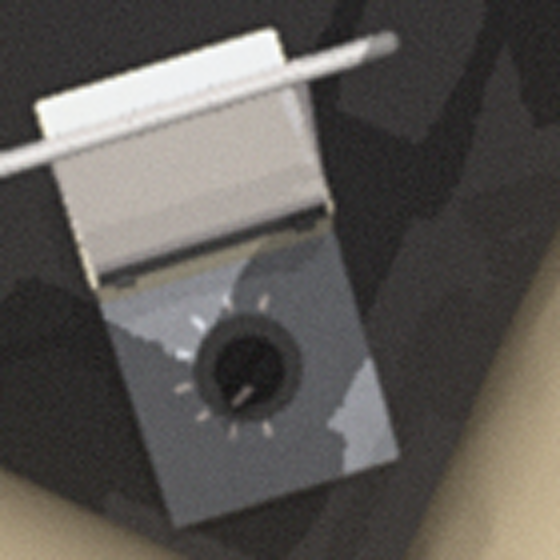

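```bash
cat >> h.py <<'E'
T=np.radians(22); NRM=np.array([-np.sin(T),0,np.cos(T)]); K0=np.array([-21.2,0,66.8]); UP=np.array([np.cos(T),0,np.sin(T)])
def pointer(name,save):
    s=snap(name,save); im=s['img'].astype(float).sum(2); f=210/np.tan(np.radians(s['vertical_fov'])/2)
    v,u=np.indices(im.shape); R=np.array(s['R']); C=-R.T@s['t']
    ray=np.stack([(u-s['cx'])/f,(v-s['cy'])/f,np.ones_like(im)],-1)@R
    n=RU@NRM; o=U(*(K0+44*NRM)); k=((o-C)@n)/(ray@n); X=(C+ray*k[...,None]-o)@RU
    a=X@UP; b=X[...,1]; return im,a,b   # up slope, left
def toolK(th):  # tool along -normal, jaws across the bar at joint angle th
    x=Rn.from_rotvec(-NRM*th).apply([0,1,0]); z=-NRM; return RU@np.stack([x,np.cross(z,x),z],1)
def knobp(out): return U(*(K0+out*NRM))
E
python3 - <<'E'
from h import *
im,a,b=pointer('top','top7.png'); r=np.hypot(a,b)
m=(r<20); t=np.percentile(im[m],50); print(t,im[m].max())
w=m*np.clip(im-t-60,0,None); A=(w*a).sum()/w.sum();B=(w*b).sum()/w.sum(); print(A,B,(w>0).sum())
C=np.cov(np.stack([a[w>0],b[w>0]]),aweights=w[w>0]); ev,V=np.linalg.eigh(C); d=V[:,1]; d=-d if d[0]>0 else d
print('centroid angle',np.degrees(np.arctan2(B,-A)),'line angle',np.degrees(np.arctan2(d[1],-d[0])),ev)
E
```

```text
95.0 301.0
-7.198555758517757 6.510372924931913 37
centroid angle 42.126186763885826 line angle -69.94172512263518 [16.33535115 68.24916468]
```

```bash
python3 - <<'E'
from h import *
im,a,b=pointer('top','top8.png'); r=np.hypot(a,b)
v,u=np.indices(im.shape); m=(r<22)
ys,xs=np.where(m); print(ys.min(),ys.max(),xs.min(),xs.max())
print(im[ys.min():ys.max()+1,xs.min():xs.max()+1].astype(int))
g=(u>=277)&(u<=284)&(v>=196)&(v<=203); 
for tt in (150,180,200):
    w=(g&(im>tt)); A=a[w].mean();B=b[w].mean(); C=np.cov(np.stack([a[w],b[w]])); ev,V=np.linalg.eigh(C); d=V[:,1]; d=-d if d[0]>0 else d
    print(tt,w.sum(),A,B,np.degrees(np.arctan2(B,-A)),np.degrees(np.arctan2(d[1],-d[0])),ev)
E
```

```text
187 204 275 292
[[109 109  92  81  91  86  93  99  97  96  59  74  73  96 131 152 176 168]
 [ 93  89  95  88  94  97 100 104  82  77  79  89  92  86  96 136 158 175]
 [ 95  90  84 102  90 104  95  91  68  92  88  88  95  89  93 111 155 182]
 [ 92  90  92 110  90  75  88  85  85  83  97 102  76  96  94  97 156 182]
 [104  86  90  99  76  76  81  81  73  80  87  97  92  91  77 107 157 175]
 [ 83 105  97  80  93  92 103  86  97  84  95  96  94  89 108  96 137 164]
 [ 92  93  92  92  81  81  82  90 100 102 101 104 101  88  84  89 152 169]
 [ 88  99  92  67  76  90  67  85  98  90 100  87  84  69  87  89 156 168]
 [ 96  98  87  88  73  84 106 104 104  92  99  75  86  75  96 124 159 162]
 [ 86  75  79  71  91  94 172 174 109  99  78  83  98  94  96 141 168 175]
 [105  69  84  88  87 180 313 259 139  82  69  92  70  91 118 161 161 183]
 [112  89  90  89 168 256 288 197  99  77  86  62 101 118 146 170 167 168]
 [144 101  95 176 257 267 181 104  75  66  92  95 126 138 169 164 168 184]
 [157 126 129 230 269 183  99  89  81  92 122 130 133 166 162 163 171 196]
 [163 139 145 183 147 107 108 104 109 135 166 138 159 161 169 176 202 234]
 [143 143 132 133 101 120 127 157 144 159 180 173 152 185 172 207 250 270]
 [174 176 152 137 132 136 149 140 167 162 168 158 183 212 256 263 284 281]
 [222 187 177 171 161 156 154 165 163 173 188 205 213 236 273 283 281 285]]
150 22 -7.714259544963289 9.407858267898247 50.64891828848594 2.5581115153255474 [21.29346481 30.78969517]
180 12 -6.257022891211256 10.008957492677858 57.98875344336833 64.96552993923662 [ 1.84723292 18.45335486]
200 8 -5.412677440757095 9.957853419385312 61.47332544965062 64.9588134560989 [ 0.81656677 17.32770508]
```

Picture 6: the guard leans fully back, and the pointer mark is at crop (243,397). Measured on the bar's top plane it is at 61°, so the knob is on click 2.

```bash
python3 - <<'E'
from h import *
print(knobp(130),knobp(18)); plan(knobp(130),toolK(np.pi/3))
E
```

```text
[501.0520713  -12.9948912  187.33390109] [5.40816584e+02 3.87345958e-01 8.34893094e+01]
t 13.25 pos [ 687.3 -251.8  320.8] q [-0.44  0.51  0.86 -0.02  1.78 -0.77] F [0.2 0.7 0.3] w 50.3 need rows 5.5
[-0.016, -0.048, 0.022, -0.016, 0.066, -0.085]
[-0.013, -0.049, 0.02, -0.016, 0.066, -0.085]
[-0.01, -0.051, 0.019, -0.016, 0.066, -0.085]
[-0.007, -0.052, 0.017, -0.016, 0.066, -0.085]
[-0.004, -0.053, 0.016, -0.016, 0.066, -0.085]
[-0.0, -0.053, 0.015, -0.016, 0.066, -0.085]
```

>>> carry_out([
  [[-0.016, -0.048, 0.022, -0.016, 0.066, -0.085, 0.045], [-0.013, -0.049, 0.02, -0.016, 0.066, -0.085, 0.045], [-0.01, -0.051, 0.019, -0.016, 0.066, -0.085, 0.045], [-0.007, -0.052, 0.017, -0.016, 0.066, -0.085, 0.045], [-0.003, -0.04, 0.012, -0.012, 0.05, -0.065, 0.045]],
])

```text
time: 13.88
eef_pos: [540.5, -53.0, 209.8]
orientation: [2.858, 1.132, 0.487]
ft_force: [0.1, 0.6, 0.1]
grip_width: 45.3
```

```bash
python3 - <<'E'
from h import *
plan(knobp(110),toolK(np.pi/3))
E
```

```text
t 13.875 pos [540.5 -53.  209.8] q [-0.36  0.07  1.81  0.22  1.02 -1.21] F [0.1 0.6 0.1] w 45.3 need rows 1.1
[-0.003, -0.029, 0.016, -0.01, 0.033, -0.046]
[-0.002, -0.029, 0.016, -0.01, 0.033, -0.046]
```

>>> carry_out([
  [[-0.002, -0.028, 0.016, -0.01, 0.033, -0.046, 0.045], [-0.001, -0.016, 0.014, -0.007, 0.022, -0.034, 0.045], [0, 0, 0, 0, 0, 0, 0.045], [0, 0, 0, 0, 0, 0, 0.045]],
])

```text
time: 14.38
eef_pos: [512.5, -11.7, 173.4]
orientation: [2.786, 1.251, 0.577]
ft_force: [0.3, -0.5, -0.4]
grip_width: 45.1
```

```bash
python3 - <<'E'
from h import *
plan(knobp(60),toolK(np.pi/3))
E
```

```text
t 14.375 pos [512.5 -11.7 173.4] q [-0.34  0.03  1.97  0.3   0.87 -1.34] F [ 0.3 -0.5 -0.4] w 45.1 need rows 0.9
[-0.003, -0.004, 0.053, -0.007, 0.006, -0.005]
```

>>> carry_out([
  [[-0.003, -0.004, 0.025, -0.007, 0.006, -0.005, 0.045], [0, 0, 0.028, 0, 0, 0, 0.045], [0, 0, 0, 0, 0, 0, 0.045], [0, 0, 0, 0, 0, 0, 0.045]],
])

```text
time: 14.88
eef_pos: [533.9, -6.9, 126.9]
orientation: [2.769, 1.25, 0.6]
ft_force: [0.0, -0.2, -0.3]
grip_width: 44.9
```

```bash
python3 - <<'E'
from h import *
plan(knobp(19),toolK(np.pi/3))
E
```

```text
t 14.875 pos [533.9  -6.9 126.9] q [-0.31  0.1   2.03  0.35  0.71 -1.39] F [ 0.  -0.2 -0.3] w 44.9 need rows 0.7
[-0.005, -0.008, 0.043, 0.01, -0.004, 0.001]
```

>>> carry_out([
  [[-0.005, -0.008, 0.006, 0.01, -0.004, 0, 0.045], [0, 0, 0, 0, 0, 0, 0.045], [0, 0, 0.012, 0, 0, 0, 0.045], [0, 0, 0.012, 0, 0, 0, 0.045], [0, 0, 0, 0, 0, 0, 0.045]],
])

```text
time: 15.5
eef_pos: [537.2, -2.1, 96.3]
orientation: [2.774, 1.254, 0.593]
ft_force: [-0.6, -0.7, -0.2]
grip_width: 44.6
```

```bash
python3 - <<'E'
from h import *
plan(knobp(19),toolK(np.pi/3))
E
```

```text
t 15.5 pos [537.2  -2.1  96.3] q [-0.3   0.15  2.07  0.37  0.64 -1.41] F [-0.6 -0.7 -0.2] w 44.6 need rows 0.2
[-0.0, -0.002, 0.012, 0.003, -0.002, 0.001]
```

>>> carry_out([
  [[0, -0.002, 0.008, 0.003, -0.002, 0, 0.045], [0, 0, 0.003, 0, 0, 0, 0.03], [0, 0, 0, 0, 0, 0, 0.005], [0, 0, 0, 0, 0, 0, 0.005], [0, 0, 0, 0, 0, 0, 0.005]],
], grip_force=35)

```text
time: 16.12
eef_pos: [540.3, 1.2, 85.0]
orientation: [2.777, 1.256, 0.589]
ft_force: [1.5, 2.1, -1.6]
grip_width: 13.9
```

>>> carry_out([
  [[0, 0, 0, 0, 0, 0, 0.005], [0, 0, 0, 0, 0, 0, 0.005], [0, 0, 0, 0, 0, 0, 0.005]],
])

```text
time: 16.5
eef_pos: [540.3, 1.2, 85.0]
orientation: [2.777, 1.255, 0.589]
ft_force: [1.3, 1.5, -2.2]
grip_width: 13.5
```

```bash
cat >> h.py <<'E'
def kang():
    st=arm.state(); R=RU.T@Rn.from_rotvec(st['orientation']).as_matrix(); x=R[:,0]
    L=np.array([0,1,0]); th=np.degrees(np.arctan2(x@UP,x@L)); tilt=np.degrees(np.arccos(-R[:,2]@NRM))
    p=RU.T@(st['eef_pos']-UO)-K0
    print('t',st['time'],'tool knob angle',round(th,1),'tilt',round(tilt,1),'up',round(p@UP,1),'left',round(p[1],1),'out',round(p@NRM,1),'F',st['ft_force'].round(1),'M',st['moment'].round(2),'w',round(st['grip_width'],1),'q',st['joint_pos'].round(2))
E
python3 -c "
from h import *
kang()
plan(knobp(19),toolK(np.radians(-6)))"
```

```text
t 16.5 tool knob angle 60.0 tilt 0.0 up 0.3 left 0.9 out 19.5 F [ 1.3  1.5 -2.2] M [ 0.06 -0.03  0.02] w 13.5 q [-0.29  0.17  2.07  0.38  0.61 -1.42]
t 16.5 pos [540.3   1.2  85. ] q [-0.29  0.17  2.07  0.38  0.61 -1.42] F [ 1.3  1.5 -2.2] w 13.5 need rows 6.4
[-0.0, 0.0, 0.0, -0.0, -0.0, -0.164]
[-0.0, 0.0, 0.0, -0.0, -0.0, -0.164]
[-0.0, 0.0, 0.0, -0.0, -0.0, -0.164]
[-0.0, 0.0, 0.0, -0.0, -0.0, -0.164]
[-0.0, 0.0, 0.0, -0.0, -0.0, -0.164]
[-0.0, -0.0, 0.0, -0.0, -0.0, -0.164]
[-0.0, -0.0, 0.0, -0.0, -0.0, -0.164]
```

>>> carry_out([
  [[0, 0, 0, 0, 0, -0.16, 0.005], [0, 0, 0, 0, 0, -0.16, 0.005], [0, 0, 0, 0, 0, -0.16, 0.005], [0, 0, 0, 0, 0, -0.16, 0.005], [0, 0, 0, 0, 0, -0.16, 0.005]],
])

```text
time: 17.12
eef_pos: [540.2, 1.0, 84.9]
orientation: [1.952, 2.162, 0.494]
ft_force: [2.0, 1.8, -2.2]
grip_width: 14.0
```

```bash
python3 -c "
from h import *
kang()
plan(knobp(19.5),toolK(np.radians(0)))"
```

```text
t 17.125 tool knob angle 12.8 tilt 0.0 up 0.2 left 0.7 out 19.5 F [ 2.   1.8 -2.2] M [ 0.04 -0.06 -0.07] w 14.0 q [-0.29  0.17  2.07  0.38  0.61 -2.24]
t 17.125 pos [540.2   1.   84.9] q [-0.29  0.17  2.07  0.38  0.61 -2.24] F [ 2.   1.8 -2.2] w 14.0 need rows 1.2
[-0.0, -0.0, -0.0, -0.0, -0.0, -0.111]
[-0.0, -0.0, -0.0, -0.0, -0.0, -0.111]
```

>>> carry_out([
  [[0, 0, 0, 0, 0, -0.12, 0.005], [0, 0, 0, 0, 0, -0.12, 0.005], [0, 0, 0, 0, 0, -0.03, 0.005], [0, 0, 0, 0, 0, 0, 0.005]],
])

```text
time: 17.62
eef_pos: [540.3, 0.9, 84.9]
orientation: [1.619, 2.377, 0.447]
ft_force: [0.2, 0.5, -1.0]
grip_width: 13.7
```

```bash
python3 -c "
from h import *
kang()"
```

```text
t 17.625 tool knob angle -2.9 tilt 0.0 up 0.2 left 0.7 out 19.5 F [ 0.2  0.5 -1. ] M [ 0.27  0.07 -0.65] w 13.7 q [-0.29  0.17  2.07  0.39  0.61 -2.52]
```

>>> carry_out([
  [[0, 0, 0, 0, 0, 0, 0.005], [0, 0, 0, 0, 0, 0.15, 0.005], [0, 0, 0, 0, 0, 0.16, 0.005], [0, 0, 0, 0, 0, 0.16, 0.005], [0, 0, 0, 0, 0, 0.16, 0.005]],
])

```text
time: 18.25
eef_pos: [540.3, 1.0, 84.9]
orientation: [2.362, 1.801, 0.546]
ft_force: [2.7, 0.8, -1.7]
grip_width: 13.8
```

>>> carry_out([
  [[0, 0, 0, 0, 0, 0.16, 0.005], [0, 0, 0, 0, 0, 0.16, 0.005], [0, 0, 0, 0, 0, 0.16, 0.005], [0, 0, 0, 0, 0, 0.16, 0.005], [0, 0, 0, 0, 0, 0.16, 0.005]],
])

```text
time: 18.88
eef_pos: [540.4, 1.3, 85.0]
orientation: [-2.965, -0.735, -0.588]
ft_force: [1.2, 0.5, -1.8]
grip_width: 13.8
```

```bash
python3 -c "
from h import *
kang()
plan(knobp(19.5),toolK(np.radians(120)))"
```

```text
t 18.875 tool knob angle 80.7 tilt 0.1 up 0.5 left 1.0 out 19.4 F [ 1.2  0.5 -1.8] M [ 0.13 -0.12  0.1 ] w 13.8 q [-0.28  0.17  2.07  0.38  0.61 -1.05]
t 18.875 pos [540.4   1.3  85. ] q [-0.28  0.17  2.07  0.38  0.61 -1.05] F [ 1.2  0.5 -1.8] w 13.8 need rows 3.8
[-0.0, 0.0, -0.0, 0.0, 0.001, 0.171]
[-0.0, 0.0, -0.0, 0.0, 0.001, 0.171]
[-0.0, 0.0, -0.0, 0.0, 0.001, 0.171]
[-0.0, 0.0, -0.0, 0.0, 0.001, 0.171]
```

>>> carry_out([
  [[0, 0, 0, 0, 0, 0.16, 0.005], [0, 0, 0, 0, 0, 0.16, 0.005], [0, 0, 0, 0, 0, 0.16, 0.005], [0, 0, 0, 0, 0, 0.1, 0.005], [0, 0, 0, 0, 0, 0, 0.005]],
])

```text
time: 19.5
eef_pos: [540.6, 1.4, 85.1]
orientation: [-2.953, 0.155, -0.53]
ft_force: [0.6, 0.7, -1.5]
grip_width: 13.6
```

```bash
python3 -c "
from h import *
kang()
plan(knobp(19.5),toolK(np.radians(120)))"
```

```text
t 19.5 tool knob angle 114.6 tilt 0.2 up 0.7 left 1.0 out 19.4 F [ 0.6  0.7 -1.5] M [ 0.04  0.04 -0.28] w 13.6 q [-0.28  0.17  2.07  0.37  0.61 -0.45]
t 19.5 pos [540.6   1.4  85.1] q [-0.28  0.17  2.07  0.37  0.61 -0.45] F [ 0.6  0.7 -1.5] w 13.6 need rows 0.5
[-0.0, 0.001, -0.0, 0.003, 0.002, 0.095]
```

>>> carry_out([
  [[0, 0, 0, 0, 0, 0.09, 0.005], [0, 0, 0, 0, 0, 0, 0.005], [0, 0, 0, 0, 0, 0, 0.005]],
])

```text
time: 19.88
eef_pos: [540.6, 1.3, 85.1]
orientation: [-2.931, 0.278, -0.519]
ft_force: [1.3, 1.4, -2.2]
grip_width: 13.9
```

```bash
python3 -c "
from h import *
kang()"
```

```text
t 19.875 tool knob angle 119.4 tilt 0.2 up 0.7 left 1.0 out 19.4 F [ 1.3  1.4 -2.2] M [ 0.12 -0.03 -0.04] w 13.9 q [-0.28  0.17  2.07  0.37  0.61 -0.37]
```

>>> carry_out([
  [[0, 0, 0, 0, 0, 0, 0.045], [0, 0, 0, 0, 0, 0, 0.045], [0, 0, 0, 0, 0, 0, 0.045], [0, 0, -0.02, 0, 0, 0, 0.045], [0, 0, -0.05, 0, 0, 0, 0.045]],
])

```text
time: 20.5
eef_pos: [513.6, -6.7, 148.1]
orientation: [-2.934, 0.272, -0.507]
ft_force: [0.4, 0.7, -0.4]
grip_width: 45.1
```

>>> carry_out([
  [[0, 0, -0.06, 0, 0, 0, 0.045], [0, 0.01, -0.06, 0, 0, 0, 0.045], [0, 0.05, -0.03, 0, 0, 0, 0.045], [0, 0.055, 0, 0, 0, 0, 0.045], [0, 0.055, 0, 0, 0, 0, 0.045]],
])

```text
time: 21.12
eef_pos: [435.4, -192.8, 268.8]
orientation: [-2.941, 0.255, -0.528]
ft_force: [0.5, -0.1, -0.1]
grip_width: 45.4
```

```bash
python3 - <<'E'
from h import *
st=arm.state();print(st['eef_pos'])
im,a,b=pointer('top','top9.png'); s=dict(np.load('pics/top9.png.npz'))
cv2.imwrite('pics/top9c.png',cv2.resize(s['img'][100:240,220:360,::-1],None,fx=4,fy=4,interpolation=cv2.INTER_CUBIC))
w=(np.hypot(a,b)<19)&(im>200); print(w.sum(),np.degrees(np.arctan2(b[w].mean(),-a[w].mean())))
b=U(*barU(2.32,-100)); print(b)
plan([b[0]-30,b[1]-60,330],down(18.6))
E
```

```text
[ 435.44756941 -192.84728149  268.79786662]
41 53.12740532953631
[679.96427129 -58.29529139 265.50620874]
t 21.175 pos [ 434.7 -200.6  266.9] q [-0.86 -0.04  1.8   0.36  1.25 -0.78] F [ 0.3 -3.8 -1. ] w 44.8 need rows 4.0
[0.051, -0.031, 0.006, -0.02, -0.093, -0.124]
[0.055, -0.024, 0.001, -0.02, -0.093, -0.124]
[0.057, -0.017, -0.005, -0.02, -0.093, -0.124]
[0.058, -0.01, -0.01, -0.02, -0.093, -0.124]
```

View pics/top9c.png

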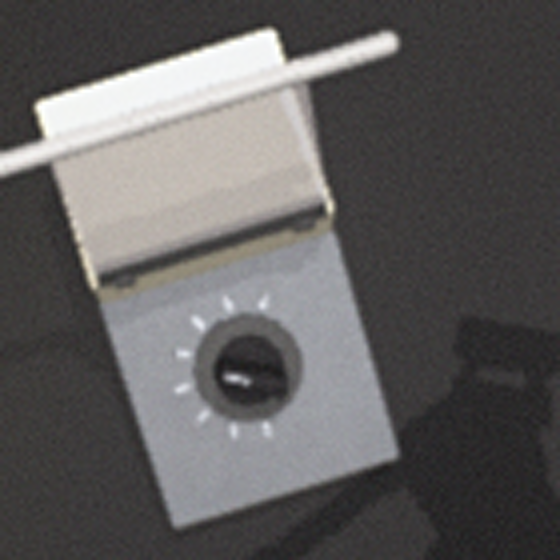

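Picture 7: the pointer mark, crop (225,373) to (250,380), points at the fifth tick (182,353), which is click 4 at about 120°. The guard is still back.

>>> carry_out([
  [[0.05, -0.031, -0.005, -0.02, -0.093, -0.124, 0.05], [0.053, -0.024, -0.01, -0.02, -0.093, -0.124, 0.05], [0.055, -0.017, -0.012, -0.02, -0.093, -0.124, 0.05], [0.052, -0.01, -0.01, -0.02, -0.085, -0.115, 0.05], [0, 0, 0, 0, 0, 0, 0.05]],
])

```text
time: 21.8
eef_pos: [634.0, -126.4, 348.4]
orientation: [3.103, 0.486, -0.02]
ft_force: [-0.0, 0.2, 0.2]
grip_width: 50.0
```

```bash
python3 - <<'E'
from h import *
b=U(*barU(2.32,-100)); print(b)
plan([b[0],b[1],310],down(18.6))
E
```

```text
[679.96427129 -58.29529139 265.50620874]
t 21.8 pos [ 634.  -126.4  348.4] q [-0.3   0.36  1.04 -0.01  1.75 -0.61] F [-0.   0.2  0.2] w 50.0 need rows 1.5
[0.033, -0.025, 0.019, -0.001, 0.006, -0.007]
[0.033, -0.025, 0.019, -0.001, 0.006, -0.007]
```

>>> carry_out([
  [[0.033, -0.025, 0.017, 0, 0.006, -0.007, 0.05], [0.03, -0.023, 0.017, 0, 0.005, -0.007, 0.05], [0, 0, 0, 0, 0, 0, 0.05], [0, 0, 0, 0, 0, 0, 0.05]],
])

```text
time: 22.3
eef_pos: [677.5, -61.2, 312.3]
orientation: [3.101, 0.504, -0.006]
ft_force: [-0.5, -0.4, -0.2]
grip_width: 49.7
```

```bash
python3 - <<'E'
from h import *
b=U(*barU(2.32,-100))
plan([b[0],b[1],247],down(18.6))
E
```

```text
t 22.3 pos [677.5 -61.2 312.3] q [-0.19  0.41  1.04 -0.    1.69 -0.51] F [-0.5 -0.4 -0.2] w 49.7 need rows 1.1
[0.002, -0.001, 0.033, -0.0, 0.002, -0.001]
[0.002, -0.001, 0.033, -0.0, 0.002, -0.001]
```

>>> carry_out([
  [[0.002, -0.001, 0.03, 0, 0.002, 0, 0.05], [0, 0, 0.03, 0, 0, 0, 0.05], [0, 0, 0.002, 0, 0, 0, 0.035], [0, 0, 0, 0, 0, 0, 0.005], [0, 0, 0, 0, 0, 0, 0.005]],
], grip_force=15)

```text
time: 22.92
eef_pos: [677.5, -65.9, 257.0]
orientation: [3.097, 0.491, 0.012]
ft_force: [0.6, 1.1, 0.6]
grip_width: 23.6
```

>>> carry_out([
  [[0, 0, 0, 0, 0, 0, 0.005], [0, 0, 0, 0, 0, 0, 0.005], [0, 0, 0, 0, 0, 0, 0.005]],
])

```text
time: 23.3
eef_pos: [678.4, -65.9, 258.8]
orientation: [3.097, 0.491, 0.017]
ft_force: [0.7, -0.3, -1.3]
grip_width: 11.3
```

```bash
python3 - <<'E'
from h import *
arc(0.0,10)
E
```

```text
grasp unit [  81.2 -106.6  277.8] r 140.3 th 2.262 F [ 0.7 -0.3 -1.3] w 11.3 tilt [[1.0, -0.01, 0.01], [-0.01, -1.0, -0.01], [0.01, 0.01, -1.0]]
[[-0.031, 0.0, -0.005], [-0.031, 0.0, 0.002], [-0.03, 0.0, 0.009], [-0.027, 0.0, 0.015], [-0.023, 0.0, 0.021], [-0.017, -0.0, 0.025], [-0.011, -0.0, 0.028], [-0.005, -0.0, 0.03], [0.002, -0.0, 0.03], [0.009, -0.0, 0.028]]
```

>>> carry_out([
  [[0, 0, 0, 0, 0, 0, 0.03], [0, -0.007, 0.01, 0, 0, 0.01, 0.03], [0, 0, 0.004, 0, 0, 0, 0.02], [0, 0, 0, 0, 0, 0, 0.005], [0, 0, 0, 0, 0, 0, 0.005]],
])

```text
time: 23.92
eef_pos: [675.9, -58.6, 243.5]
orientation: [3.099, 0.475, 0.015]
ft_force: [0.0, -0.4, 0.5]
grip_width: 11.3
```

```bash
python3 - <<'E'
from h import *
arc(0.0,10)
E
```

```text
grasp unit [ 81.1 -98.9 262.5] r 125.8 th 2.298 F [ 0.  -0.4  0.5] w 11.3 tilt [[1.0, -0.02, 0.01], [-0.02, -1.0, -0.01], [0.01, 0.01, -1.0]]
[[-0.028, 0.001, -0.007], [-0.029, 0.001, -0.001], [-0.028, 0.001, 0.006], [-0.026, 0.0, 0.012], [-0.023, 0.0, 0.018], [-0.018, 0.0, 0.023], [-0.013, 0.0, 0.027], [-0.006, -0.0, 0.029], [0.001, -0.0, 0.03], [0.007, -0.0, 0.029]]
```

>>> carry_out([
  [[-0.026, 0, -0.007, 0, 0, 0, 0.005], [-0.029, 0, -0.002, 0, 0, 0, 0.005], [-0.028, 0, 0.006, 0, 0, 0, 0.005], [-0.026, 0, 0.012, 0, 0, 0, 0.005], [-0.019, 0, 0.015, 0, 0, 0, 0.005]],
])

```text
time: 24.55
eef_pos: [558.5, -97.7, 221.5]
orientation: [3.095, 0.478, 0.042]
ft_force: [-1.7, 1.4, 3.5]
grip_width: 11.6
```

```bash
python3 - <<'E'
from h import *
arc(0.0,6)
E
```

```text
grasp unit [-42.9 -98.3 240.5] r 126.6 th 1.253 F [-1.7  1.4  3.5] w 11.6 tilt [[1.0, -0.02, 0.02], [-0.02, -1.0, -0.01], [0.03, 0.01, -1.0]]
[[-0.019, 0.0, 0.018], [-0.015, -0.0, 0.022], [-0.01, -0.0, 0.025], [-0.005, -0.0, 0.026], [0.001, -0.0, 0.027], [0.006, -0.0, 0.026]]
```

>>> carry_out([
  [[-0.019, 0, 0.017, 0, 0, 0, 0.005], [-0.015, 0, 0.022, 0, 0, 0, 0.005], [-0.01, 0, 0.025, 0, 0, 0, 0.005], [-0.005, 0, 0.026, 0, -0.01, 0, 0.005], [0.001, 0, 0.02, 0, -0.01, 0, 0.005]],
])

```text
time: 25.18
eef_pos: [513.1, -112.8, 110.9]
orientation: [3.092, 0.475, 0.017]
ft_force: [-4.8, -1.4, 1.4]
grip_width: 11.3
```

```bash
python3 - <<'E'
from h import *
arc(0.0,2)
E
```

```text
grasp unit [-90.5 -98.1 129.9] r 130.3 th 0.277 F [-4.8 -1.4  1.4] w 11.3 tilt [[1.0, -0.02, 0.01], [-0.02, -1.0, -0.01], [0.01, 0.01, -1.0]]
[[0.003, -0.0, 0.018], [0.006, -0.0, 0.017]]
```

>>> carry_out([
  [[0.003, 0, 0.016, 0, 0, 0, 0.005], [0.005, 0, 0.014, 0, 0, 0, 0.005], [0.001, 0, 0.004, 0, 0, 0, 0.005], [0, 0, 0, 0, 0, 0, 0.005]],
])

```text
time: 25.68
eef_pos: [519.5, -110.5, 72.9]
orientation: [3.093, 0.478, 0.002]
ft_force: [-3.9, -1.8, -0.7]
grip_width: 11.3
```

```bash
python3 - <<'E'
from h import *
arc(0.0,1)
E
```

```text
grasp unit [-83.5 -98.1  91.9] r 133.1 th -0.016 F [-3.9 -1.8 -0.7] w 11.3 tilt [[1.0, -0.02, -0.0], [-0.02, -1.0, -0.01], [-0.0, 0.01, -1.0]]
[[0.002, -0.0, -0.003]]
```

>>> carry_out([
  [[0.001, 0, 0.004, 0, 0, 0, 0.005], [0, 0, 0.003, 0, 0, 0, 0.005], [0, 0, 0, 0, 0, 0, 0.005]],
])

```text
time: 26.05
eef_pos: [521.7, -109.9, 66.8]
orientation: [3.093, 0.477, 0.007]
ft_force: [-2.6, -1.0, -1.1]
grip_width: 11.3
```

```bash
python3 - <<'E'
from h import *
arc(0.0,1)
E
```

```text
grasp unit [-81.3 -98.1  85.8] r 133.6 th -0.065 F [-2.6 -1.  -1.1] w 11.3 tilt [[1.0, -0.02, 0.0], [-0.02, -1.0, -0.01], [0.0, 0.01, -1.0]]
[[-0.0, 0.0, -0.009]]
```

>>> carry_out([
  [[0, 0, 0, 0, 0, 0, 0.035], [0, 0, 0, 0, 0, 0, 0.04], [0, 0, 0, 0, 0, 0, 0.04], [0, 0, -0.03, 0, 0, 0, 0.04], [0, 0, -0.05, 0, 0, 0, 0.04]],
])

```text
time: 26.68
eef_pos: [521.7, -108.8, 146.0]
orientation: [3.095, 0.476, 0.006]
ft_force: [1.4, 0.2, 0.2]
grip_width: 40.0
```

>>> carry_out([
  [[0, 0.03, -0.05, 0, 0, 0, 0.04], [0, 0.055, -0.02, 0, 0, 0, 0.04], [0, 0.055, 0, 0, 0, 0, 0.04], [0, 0, 0, 0, 0, 0, 0.04]],
])

```text
time: 27.18
eef_pos: [568.1, -245.7, 225.9]
orientation: [3.087, 0.478, 0.024]
ft_force: [0.4, 0.3, -0.7]
grip_width: 39.9
```

```bash
cat > bar.py <<'E'
from h import *
import sys
for nm in ('top','side'):
    s=snap(nm,nm+sys.argv[1]+'.png'); P=(pts(s)-UO)@RU; x,y,z=P[...,0],P[...,1],P[...,2]
    for lo,hi in((-112,-80),(80,112)):
        m=(y>lo)&(y<hi)&(x>-110)&(x<-55)&(z>70)&(z<150); q=P[m]
        if len(q): print(nm,lo,len(q),'mean',q.mean(0).round(1),'max z',q[:,2].max().round(1),np.percentile(q[:,2],[50,90]).round(1))
    m=(abs(y)<60)&(x<30)&(x>-75)&(z>60)&(z<170); q=P[m]; c=np.c_[q[:,0],np.ones(len(q))]
    f=np.linalg.lstsq(c,q[:,2],rcond=None)[0]; print('plate slope',np.degrees(np.arctan(f[0])),'z at x=-21',f@[-21,1],len(q))
    if nm=='side': cv2.imwrite('pics/fin%s.png'%sys.argv[1],cv2.resize(s['img'][150:400,190:400,::-1],None,fx=2.4,fy=2.4))
E
python3 bar.py a
```

```text
top -112 67 mean [-82.3 -96.3 100.8] max z 106.4 [100.6 103.6]
top 80 66 mean [-81.5  96.1 100.9] max z 104.9 [101.2 103.9]
plate slope 22.207449922592275 z at x=-21 123.1246385568575 2374
side -112 11 mean [ -85.4 -108.5   98.9] max z 103.4 [ 98.8 101.8]
side 80 48 mean [-84.6  95.2  98.8] max z 104.6 [ 98.9 102. ]
plate slope 22.02966204011277 z at x=-21 122.26812388655776 503
```

View pics/fina.png

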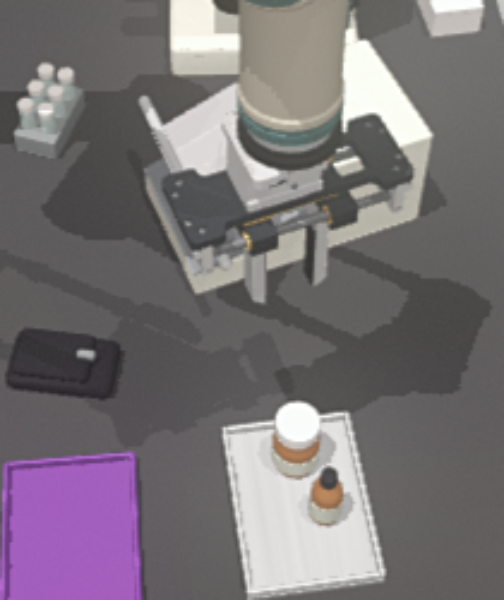

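Picture 8: the guard is shut (plate slope 22.1°, bar axis at about 95 mm), the jar is upright at (297,440) beside the untouched oil, and the gripper is clear. I hand in.

```bash
python3 -c "
from h import *
print(workorder.job_done()); print(arm.state()['time'])"
```

```text
the job is handed in; nothing more can be done
None
the job is handed in; nothing more can be done
```

I handed the job in at about 27 s of the 72 s allowed, and my checks showed every step done; `job_done` gave no verdict.

- **Jar:** it stands upright in the steel tray beside the oil bottle, seen in pictures 5 and 8.
- **Guard opened:** I swung it back by the right stub to about 2.32 rad (from the tool pose), and the next picture showed it fully back.
- **Selector:** it started on click 2. I turned it anticlockwise until the wrist moment rose to about 0.65 N m at the end stop, then 120° clockwise. In the picture after release the pointer lies on the fourth click's tick. An automatic reading of that pointer gave 53°, which disagrees. I put that down to stray bright pixels in its mask, since the picture and the tool angle (119.4°) both agree with click 4.
- **Guard shut:** the plate slope measures 22.0 to 22.2° against 22° when shut, and the bar's axis is at about 95 mm. While I pressed it shut, the tool went about 9 mm below the bar's resting height with little force, so the bar probably slid in the fingers.

I did not re-read the knob through the closed guard. In the last picture the gripper was clear and the oil, mouse and rack looked undisturbed. The arm hid most of the microscope there, and I never moved near it.

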